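# Offer a stool foot up to its mortise

### The job

The rectangular stool foot stands tenon-down in its holding block with its black glide only part-way in: press the glide fully home while the foot still stands in the block. Then lift the foot out, carry it over the wooden fence to the rail clamped in the vise, and finish still holding it, upright and still, with its tenon lined up with the rectangular mortise and about 1 cm above it, so that I can check the fit before gluing. Touch neither the rail with the foot nor the fence with anything, and leave the turned foot, glue bottle, sanding block and offcut where they are.

Things in the scene. Friction and masses are not known exactly. Their poses are not given: they have to be found in the camera images.
- foot: The loose rectangular stool foot, plain wood, 0.08 to 0.19 kg. Wooden block 32 (x) x 50 (y) x 70 (z) mm with a tenon 14 (x) x 28 (y) x 25 mm long under it and a black glide on top. Origin: centre of the tenon's end face (the foot's lowest point); its z points up to the glide. The wooden block spans z 25 to 95 mm. It stands in the slot of stand. Turning it half round about z changes nothing.
- foot_mid (a point): Centre of the foot's wooden block, 60 mm above the tenon's end; axes as foot. The block can be gripped across its 32 mm (x) from above, best in its upper half.
- foot_tip (a point): Centre of the end face of the foot's tenon; axes as foot.
- glide_top (a point): Centre of the top face of the glide, a black plastic pad 28 (x) x 46 (y) x 8 mm on a stem, above the foot's wooden block; its top is 18 mm above the wood when fully out and 8 mm when home. Push straight down here.
- glide (a joint): How far the glide is pressed into the foot: 0 fully out, 0.010 m fully home (pad against the wood). A stiff fit: moves at about 6 N and stays where it is left.
- stand: Fixed plywood holding block of the rectangular foot, 85 x 85 x 35 mm, with a slot 28 mm deep in its top in which the foot's tenon stands with about 1.5 mm play all round; the foot's shoulder rests on its top. Origin: centre of the underside; z up, slot long way along y.
- fence: Fixed wooden batten across the bench, 360 (x) x 28 (y) x 90 (z) mm, between the holding blocks and the vise. Origin: centre of the underside, long way along x.
- vise: Fixed bench vise, about 200 mm long in x, with a wooden rail 44 (x) x 240 (y) x 60 (z) mm clamped between its jaws; the rail's top face, 125 mm above the bench, stands 20 mm above the jaws. Its spindle handle at +x stays below 90 mm. Origin: centre of the base's underside; z up, rail along y.
- mortise (a point): Centre of the mouth of the rectangular mortise, in the rail's top face at y +45 mm of the vise frame: 17 (x) x 31 (y) mm, 32 mm deep; axes as vise. (A round dowel hole 17 mm across, not the target, lies at y -50 mm.)
- round_foot_mid (a point): Bystander: centre of the turned round foot, 48 mm across, which stands in a like holding block (85 x 85 x 35 mm); top 105 mm above the bench. The two blocks may swap places.
- sander: Bystander: cork sanding block 110 x 60 x 29 mm lying on the bench; origin: centre of the underside.
- glue: Bystander: closed white glue bottle, 56 mm across, 150 mm tall; origin: centre of the underside.
- offcut: Bystander: dark wood offcut 90 x 55 x 40 mm; origin: centre of the underside.
There are look-alikes about, which are no part of the job. Leave any pink or purple look-alike of the foot alone.

How it is judged:
On the way, in this order (a step that is already met when the one before it is completed fails the run):
1. glide pressed home while the foot stands in its holding block (value of joint glide above 0.0085 m and z of foot_tip in the frame of stand below 0.015 m and horizontal distance between foot_tip and stand below 0.005 m), for 0.1 s.
2. foot carried over the fence (height (world z) of foot_tip above 0.09 m and y of foot_tip in the frame of fence between -0.06 and 0.06 m and x of foot_tip in the frame of fence between -0.2 and 0.2 m), for 0.02 s.
At the end, for the whole second after the job is handed in: The foot is held in the fingers and still, its glide home (within 1.5 mm), the tenon's end 3 to 20 mm above the mortise's mouth and within 5 mm of its centre, turned within 0.1 rad of the mortise, upright within 0.08 rad, not touching the rail or vise (z of foot_tip in the frame of mortise between 0.003 and 0.02 m and horizontal distance between foot_tip and mortise below 0.005 m and angle between the x axis of foot and the x axis of vise, either way round below 0.1 rad and angle between foot's own z axis and vertical below 0.08 rad and value of joint glide above 0.0085 m and contact force between the fingers and foot above 1 N and contact force between foot and vise below 0.1 N and linear speed of foot below 0.02 m/s); the arm keeps its last pose, push and grip.
It fails at once if the foot touches the rail or vise (contact force between foot and vise above 1 N).
It fails at once if the fence is touched (contact force between fence and anything else above 2 N).
It fails at once if a bystander is disturbed (distance of any of round_foot_mid, sander, glue, offcut from where it was at the start of the episode above 0.02 m).
It also fails if it takes over 56 s, if anything falls off the work surface, if the arm or the gripper's body presses on something with over 40 N, if the wrist force passes 120 N, or if a joint passes its speed limit or range.

### The arm

A 7-joint arm with a two-finger parallel gripper is mounted at the origin on the work surface. World frame = base frame: x ahead of the robot, y to its left, z up, the work surface at z = 0. Lengths are in m, angles in rad, forces in N, time in s.
With the tool pointing down it reaches from about 0.4 to 0.75 m from the base axis. Payload 19.5 kg.
Tool frame: the origin (TCP) lies on the centre line of the jaws, within the pads' length; the fingertips stand finger_overhang ahead of it and the grasp point (between the pads) lies 5 mm behind it (finger_overhang is the distance from the TCP to the fingertips, in m); z points along the fingers, y is the direction in which the jaws open and shut (so a half turn about z gives the same grasp; the last joint's range is limited). The gripper opens to 85 mm and grips with 20 to 120 N. Pads are 22 mm wide; open, the fingers measure 114 mm over their backs; the gripper's body (76 mm by 85 mm) begins 54 mm behind the grasp point. The pads swing forward as they close: fully open they stand 13 mm farther back than shut.
Start: joints at [-0.042, 0.707, -0.028, 1.485, 0.022, 0.951, -0.075], TCP at [0.575, 0, 0.245] pointing down, gripper open.
Joint ranges: [-2.71, 2.71], [-0.32, 2.16], [-1.57, 1.52], [0, 2.45], [-1.46, 4.6], [0, 2.02], [-2.83, 2.83]. Speed limits (rad/s): [1.89, 1.89, 2.57, 2.57, 3.01, 3.01, 3.01].

### API

Orientations are given as a unit quaternion [x, y, z, w].
In Python, from bench import * gives the robot as it stands.
- The arm moves only by the tool step_arm, never from a script. Its argument "deltas" is a list of rows, each a list of 4 numbers: the shift along the tool's x, y, z scaled (see below), then the turn about the tool's z scaled (see below). In form: [[dx, dy, dz, yaw], ...]. A call has 1 to 20 rows; each row is the pose to reach, as a shift and turn from the pose commanded when the call began, along the tool's axes at that moment; what a row does not reach only later rows make up. The controller multiplies each number of a shift by 0.08 m and each number of a turn by 90 degrees. A row lasts 1/10 s, in which the tool goes at most 50 mm and 8.59 degrees, less where a joint would pass 70% of its speed; a pose out of reach is approached as far as the arm can. A call with a number of a shift or a turn outside -1 to 1 is refused whole. A call with a gripper value outside its range is refused whole. "claw" is the opening, from 0 (shut) to 1 (fully open), set as the call begins (left out, the last holds). The fingers move at their own pace and stop on an object; the grip force is fixed at half the most. Time passes only in rows, so rows that repeat a pose let the fingers close. It gives the time, the measured TCP pose, the force and the opening at its end, in the units of the state.
- get_obs(): the state, without advancing time (a new reading comes with each control period).
- capture(name): name is "scene" or "side" or "wrist"; returns (picture, depth): 420x560x3 uint8, red, green, blue; 420x560 float32, m along the optical axis (not along the pixel's ray), 0 where there is no reading.
- get_calibration(name): a dict with "vertical_fov" (degrees; the focal length in pixels is half the picture's height over the tangent of half this angle, whatever the lens; pixels are square), "cx", "cy" (the principal point, pixels), "rvec" (rotation vector, rad) and "tvec" (3), from world to camera coordinates, as OpenCV has them. Camera axes: x right, y down, z forward; pixel columns grow to the right and rows downward; lengths in m; the calibration is good to about 2 mm. A picture is of the moment at which its call begins: read the wrist's pose just before it. get_calibration takes no time and is no camera call; for the wrist camera it gives the pose at the moment of the call.
- close_job(): hands the job in, once; it reports no verdict.
Trained networks look in the newest picture that a camera, given by its name, has taken for a name from the list of things; names that differ only in an ending like _2 or _b are one class to them, and where a whole thing is asked for, a point or a joint stands for the part that bears it (a point fixed in the world has none). Each returns a list of dicts, best first, with "p" (0 to 1); they miss things now and then, are a little off and sometimes report something else, mostly with a low value. They report only what shows in the picture. A call takes as long as a camera call. They do not tell look-alikes from the thing itself.
- look_for(query, camera): "bbox" ([left, top, right, bottom] in pixels, round what is visible of it).
- masks_of(query, camera): "mask" (420x560 bool, what is visible of it) and "bbox" ([left, top, right, bottom] in pixels, round what is visible of it).
The state is a dict: "t": time; "qpos": joint angles; "qd": joint speeds; "joint_efforts": joint torques, N m; "tcp_pos": TCP position; "ee_rot": TCP orientation; "contact_force": force on the tool from outside, world axes, zero at the start; "moment": the same for the moment, N m; "opening": finger opening in m.
Only numpy, scipy, OpenCV 4.12 (cv2) and the standard library are available. Lean on these libraries where they do the work, as an engineer would, in place of code of your own. Each camera call takes 0.05 s, during which the arm holds its last target.

## Working session

There is one attempt and no reset: what is moved stays moved. The work goes in short steps, Python scripts to look and compute and a tool call to move; the robot and the scene stay as the last step left them, time stands still between calls to the robot, and variables do not carry over. Pictures are saved under pics/ and viewed, and the job is handed in when it is done.

Besides the shell and the picture viewer there is one more tool, called after "Call:" as a command line: name --pt "numbers of a row" for each row, then --argument value for the rest. step_arm: Moves the arm, as the interface text tells. Shifts and turns lie within -1 to 1; 1 stands for 0.08 m of shift or 90 degrees of turn. Its arguments: {"type":"object","properties":{"deltas":{"type":"array","items":{"type":"array","items":{"type":"number"}}},"claw":{"type":"number"}},"required":["deltas"]}

```bash
mkdir -p pics; ls; cat > h.py <<'E'
from bench import *
import numpy as np, cv2
def cal(n):
    c=get_calibration(n); f=210/np.tan(np.radians(c["vertical_fov"])/2)
    R=cv2.Rodrigues(np.array(c["rvec"],float))[0]; return f,c["cx"],c["cy"],R,np.array(c["tvec"],float)
def cloud(n,d,C=None):
    f,cx,cy,R,t=C or cal(n)
    v,u=np.mgrid[0:420,0:560]
    P=np.stack([(u-cx)/f*d,(v-cy)/f*d,d],-1)
    return (P-t)@R
def proj(p,C):
    f,cx,cy,R,t=C; q=R@np.array(p)+t; return q[0]/q[2]*f+cx,q[1]/q[2]*f+cy
def save(n,im): cv2.imwrite("pics/"+n+".png",cv2.cvtColor(im,cv2.COLOR_RGB2BGR))
E
python3 - <<'E'
from h import *
o=get_obs();print({k:np.round(v,4).tolist() for k,v in o.items()})
for n in ["scene","side","wrist"]:
    C=cal(n); im,d=capture(n); save(n+"0",im); np.savez(n+"0.npz",im=im,d=d,P=cloud(n,d,C))
    print(n,C[0],-C[3].T@C[4], im.shape)
E
```

```text
pics
{'t': 0.0, 'qpos': [-0.0417, 0.7071, -0.0277, 1.485, 0.022, 0.9509, -0.0755], 'qd': [-0.0013, 0.0007, -0.0012, 0.0001, 0.0015, 0.0001, -0.0005], 'joint_efforts': [-0.0034, -88.3211, 1.2331, -23.6173, 0.0167, 0.0064, -0.0], 'tcp_pos': [0.5747, 0.0, 0.2448], 'ee_rot': [0.7071, 0.7071, -0.0004, -0.0004], 'contact_force': [-0.4625, -0.1344, -0.0009], 'moment': [-0.0251, -0.0259, -0.0409], 'opening': 0.0856}
scene 403.48110604504654 [ 0.85004958 -0.75121089  0.96568498] (420, 560, 3)
side 505.05314352878815 [-0.21693126  0.78158965  0.81214689] (420, 560, 3)
wrist 316.1076159902399 [0.57499594 0.07059149 0.37393922] (420, 560, 3)
```

View pics/scene0.png

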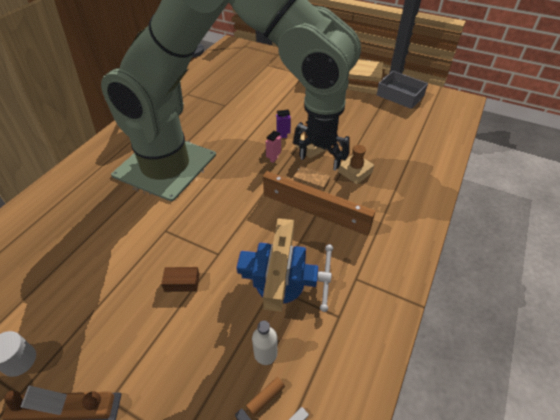

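View pics/side0.png

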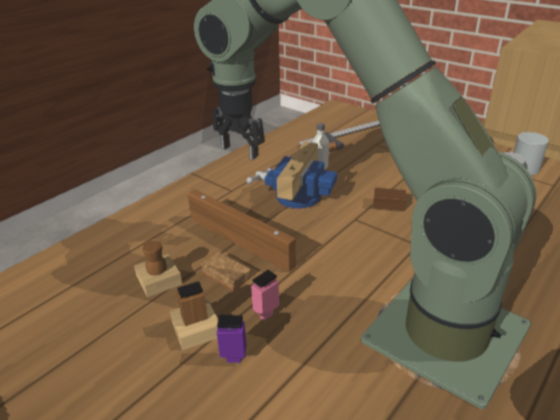

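View pics/wrist0.png

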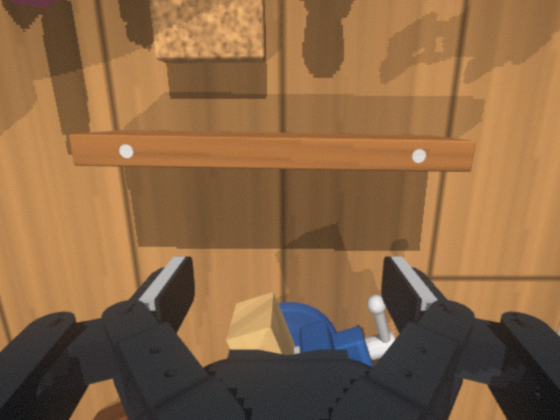

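Candidates in the side view are the brown foot with a black glide in its block at (192,305), the pink look-alike at (265,295), the purple look-alike at (232,338) and the turned round foot at (153,258). By the description it is the brown one at (192,305). I'll check that in a crop and measure.

```bash
python3 - <<'E'
from h import *
z=np.load("side0.npz");im=z["im"];d=z["d"];P=z["P"]
c=im[230:370,120:300]; c=cv2.resize(c,None,fx=4,fy=4,interpolation=cv2.INTER_CUBIC); save("crop1",c)
c=im[120:220,240:350]; save("crop2",cv2.resize(c,None,fx=5,fy=5,interpolation=cv2.INTER_CUBIC))
z2=np.load("scene0.npz"); save("crop3",cv2.resize(z2["im"][210:320,230:340],None,fx=5,fy=5,interpolation=cv2.INTER_CUBIC))
print("pads",P[289,190],"stand",P[332,205],"fence",P[228,240],"rail side",P[178,295])
for n,q in [("side","foot"),("side","stand"),("side","vise"),("scene","vise"),("side","fence"),("scene","fence"),("side","glide_top"),("side","mortise")]:
    try:
        for r in look_for(q,n)[:4]: print(n,q,round(r["p"],2),np.round(r["bbox"]))
    except Exception as e: print(n,q,e)
E
```

```text
pads [0.41669234 0.32121292 0.11956909] stand [0.37805153 0.32952392 0.02872599] fence [0.53867395 0.05055768 0.06253326] rail side [ 0.52375512 -0.15798263  0.11843606]
side foot 0.98 [252. 269. 280. 318.]
side foot 0.59 [179. 281. 206. 324.]
side foot 0.59 [216. 316. 246. 362.]
side stand 0.93 [167. 302. 217. 351.]
scene vise 0.84 [237. 219. 331. 311.]
side fence 0.7 [184. 190. 295. 272.]
scene fence 0.63 [262. 170. 377. 235.]
scene fence 0.29 [295. 168. 330. 194.]
side glide_top 0.77 [177. 280. 204. 298.]
side glide_top 0.69 [251. 269. 278. 290.]
side glide_top 0.58 [216. 312. 242. 332.]
side mortise 0.64 [249. 143. 338. 207.]
```

```bash
python3 - <<'E'
from h import *
for n,z0,z1,reg in [("side",.117,.13,(160,350,270,400)),("scene",.117,.13,(210,320,230,340)),("side",.117,.13,(120,220,240,350)),("side",.1,.122,(270,320,170,215)),("side",.029,.041,(290,350,165,225)),("side",.085,.095,(190,270,180,300)),("scene",.085,.095,(170,235,255,380))]:
    z=np.load(n+"0.npz");P=z["P"];m=(P[...,2]>z0)&(P[...,2]<z1)&(z["d"]>0)
    mm=np.zeros_like(m);mm[reg[0]:reg[1],reg[2]:reg[3]]=1;m&=mm
    # normals up
    p=P[m]
    if len(p)<5: print(n,reg,len(p));continue
    r=cv2.minAreaRect(p[:,:2].astype(np.float32)*1000)
    print(n,reg,z0,len(p),np.round(r[0],1),np.round(r[1],1),round(r[2],1),"zmed",np.median(p[:,2]).round(4))
E
```

```text
side (160, 350, 270, 400) 0.117 397 [ 555.6 -183.2] [ 46.6 130.5] 19.1 zmed 0.1255
scene (210, 320, 230, 340) 0.117 1385 [ 574.8 -236. ] [ 44.3 244.6] 19.2 zmed 0.1254
side (120, 220, 240, 350) 0.117 739 [ 588.6 -276.9] [ 47.1 329.3] 19.3 zmed 0.1257
side (270, 320, 170, 215) 0.1 408 [420.1 320.5] [49.6 34.8] 66.1 zmed 0.1181
side (290, 350, 165, 225) 0.029 819 [420.4 319.7] [85.5 90.4] 62.9 zmed 0.0357
side (190, 270, 180, 300) 0.085 1067 [557.2  37.9] [293.1 243.7] 39.2 zmed 0.0906
scene (170, 235, 255, 380) 0.085 932 [557.2 -42.2] [189.8 361.4] 89.3 zmed 0.0903
```

View pics/crop1.png

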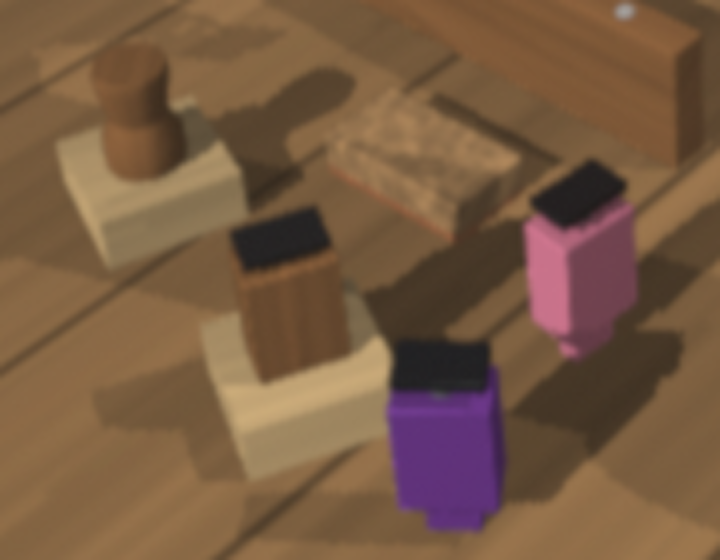

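View pics/crop2.png

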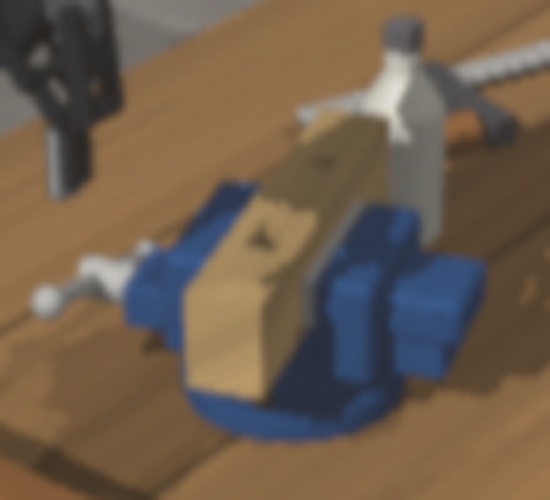

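View pics/crop3.png

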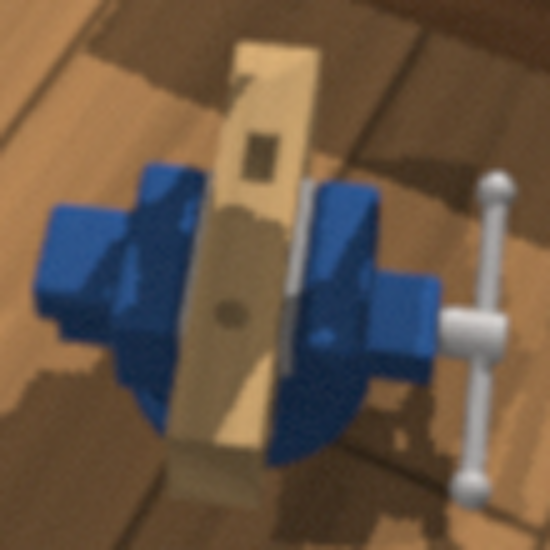

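```bash
python3 - <<'E'
import bench; print([x for x in dir(bench) if not x.startswith("__")], getattr(bench,"finger_overhang",None))
from h import *
z=np.load("side0.npz");P=z["P"];im=z["im"].astype(int)
for nm,reg,z0,z1 in [("pink",(262,325,245,285),.02,.15),("purple",(308,366,212,250),.02,.15),("sander",(250,290,198,252),.02,.035),("round",(235,280,140,170),.06,.12)]:
    p=P[reg[0]:reg[1],reg[2]:reg[3]].reshape(-1,3); p=p[(p[:,2]>z0)&(p[:,2]<z1)]
    print(nm,np.round(p.min(0),3),np.round(p.max(0),3),np.round(np.median(p,0),3))
# foot faces: glide top fit with black colour
m=np.zeros((420,560),bool);m[275:305,170:212]=1
blk=m&(im.max(-1)<60)&(P[...,2]>.108)
p=P[blk];r=cv2.minAreaRect(p[:,:2].astype(np.float32)*1000);print("blk",len(p),r,np.percentile(p[:,2],[5,50,95]))
# vertical wood faces: SVD of points z .045-.1
m2=m.copy();m2[275:330,170:212]=1
w=P[m2&(P[...,2]>.045)&(P[...,2]<.1)&(np.hypot(P[...,0]-.42,P[...,1]-.32)<.045)]
q=w[:,:2];r=cv2.minAreaRect(q.astype(np.float32)*1000);print("wood",len(q),r)
E
```

```text
['Unreachable', 'capture', 'close_job', 'finger_overhang', 'get_calibration', 'get_obs', 'look_for', 'masks_of'] 0.014
pink [0.309 0.051 0.02 ] [0.456 0.224 0.117] [0.318 0.205 0.079]
purple [0.269 0.277 0.02 ] [0.41  0.356 0.118] [0.294 0.334 0.08 ]
sander [0.437 0.121 0.02 ] [0.55  0.186 0.034] [0.488 0.158 0.03 ]
round [0.585 0.245 0.06 ] [0.632 0.29  0.11 ] [0.598 0.274 0.097]
blk 227 ((418.8708190917969, 321.28985595703125), (42.896812438964844, 27.647626876831055), 63.061222076416016) [0.11431888 0.12001945 0.1222274 ]
wood 518 ((413.1581115722656, 330.0986328125), (58.37099075317383, 28.546615600585938), 34.51293182373047)
```

Call:
step_arm --pt "0.25 -0.15 0 0" --pt "0.6 -0.4 0 0" --pt "1 -0.65 0 0" --pt "1 -0.65 0 0" --claw 0

```text
t: 0.95
tcp_pos: [0.5211, 0.0842, 0.2456]
ee_rot: [0.705, 0.709, 0.0, -0.001]
contact_force: [0.2, -1.5, -0.3]
opening: 0.0282
```

Call:
step_arm --pt "0.3 -0.2 0 0" --pt "0.7 -0.45 0 0" --pt "1 -0.65 0 0" --pt "1 -0.65 0 0"

```text
t: 1.35
tcp_pos: [0.4693, 0.1631, 0.2455]
ee_rot: [0.705, 0.709, 0.0, -0.001]
contact_force: [0.5, -0.3, 0.6]
opening: -0.0004
```

Call:
step_arm --pt "0.3 -0.2 0 0.09" --pt "0.7 -0.45 0 0.18" --pt "1 -0.64 0 0.27" --pt "1 -0.64 0 0.29" --pt "1 -0.64 0 0.29"

```text
t: 1.85
tcp_pos: [0.4202, 0.2397, 0.2453]
ee_rot: [0.848, 0.53, 0.0, 0.0]
contact_force: [0.1, 0.1, -0.4]
opening: -0.0004
```

```bash
python3 - <<'E'
from h import *
o=get_obs();print({k:np.round(v,4).tolist() for k,v in o.items()})
n="wrist";C=cal(n); im,d=capture(n); save("wrist1",im); np.savez("wrist1.npz",im=im,d=d,P=cloud(n,d,C))
print(proj((.42,.32,.113),C))
E
```

```text
{'t': 1.85, 'qpos': [-0.6772, 0.5805, 0.1589, 1.8101, -0.1254, 0.7606, -0.9076], 'qd': [0.0397, -0.0013, -0.0091, -0.0004, 0.0147, -0.001, 0.0405], 'joint_efforts': [-4.5037, -73.5812, 3.3641, -19.821, -0.5152, 0.0165, -1.3576], 'tcp_pos': [0.4202, 0.2397, 0.2453], 'ee_rot': [0.8483, 0.5295, 0.0, 0.0003], 'contact_force': [0.0834, 0.058, -0.4495], 'moment': [-0.0034, -0.0176, 0.026], 'opening': -0.0004}
(np.float64(243.69341883121666), np.float64(113.58556389534951))
```

View pics/wrist1.png

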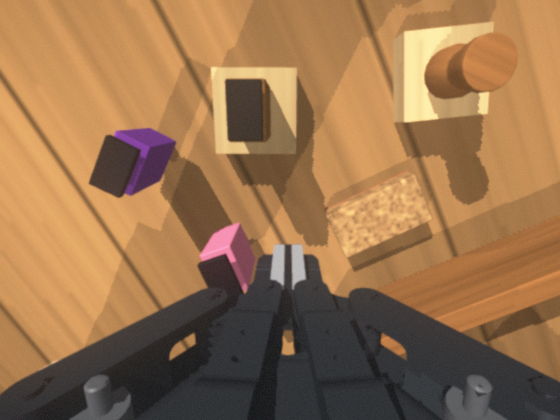

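```bash
python3 - <<'E'
from h import *
from scipy.spatial.transform import Rotation as Ro
z=np.load("wrist1.npz");P=z["P"];im=z["im"].astype(int)
o=get_obs();R=Ro.from_quat(o["ee_rot"]).as_matrix();print("tool y deg",np.degrees(np.arctan2(R[1,1],R[0,1])))
reg=np.zeros((420,560),bool);reg[60:165,205:305]=1
for nm,m in [("top",reg&(P[...,2]>.110)&(P[...,2]<.13)),("blk",reg&(im.max(-1)<90)&(P[...,2]>.108)),("stand",reg&(P[...,2]>.03)&(P[...,2]<.04))]:
    p=P[m];r=cv2.minAreaRect(p[:,:2].astype(np.float32)*1000);print(nm,len(p),np.round(r[0],1),np.round(r[1],1),round(r[2],1),np.percentile(p[:,2],[5,50,95]).round(4), p.mean(0).round(4))
E
```

```text
tool y deg -26.040182837889375
top 2262 [421.8 321.7] [45.5 28.1] 64.0 [0.1185 0.1198 0.121 ] [0.4224 0.3221 0.1198]
blk 2136 [431.1 316.8] [44.7 46.8] 63.5 [0.1185 0.1198 0.121 ] [0.4228 0.3215 0.1203]
stand 4405 [421.6 321.9] [85.  85.3] 63.8 [0.0342 0.0355 0.0368] [0.4261 0.3211 0.0355]
```

Call:
step_arm --pt "0.3 -0.14 0 0" --pt "0.65 -0.3 0.1 0" --pt "0.93 -0.43 0.4 0" --pt "0.93 -0.43 0.8 0" --pt "0.93 -0.43 1 0" --pt "0.93 -0.43 1 0"

```text
t: 2.5
tcp_pos: [0.422, 0.3204, 0.1636]
ee_rot: [0.849, 0.529, -0.002, 0.0]
contact_force: [-0.5, 0.3, 1.1]
opening: -0.0002
```

```bash
python3 - <<'E'
from h import *
o=get_obs();print({k:np.round(v,4).tolist() for k,v in o.items()})
n="side";im,d=capture(n); save("side1",cv2.resize(im[200:370,100:320],None,fx=3,fy=3,interpolation=cv2.INTER_CUBIC))
E
```

```text
{'t': 2.5, 'qpos': [-0.7851, 0.7631, 0.1406, 1.7515, -0.1622, 0.6415, -1.0081], 'qd': [-0.0092, -0.0531, 0.0147, -0.0368, 0.0037, 0.0533, -0.0135], 'joint_efforts': [-0.5956, -81.3034, 3.9934, -15.9174, -0.1698, -1.3915, 0.144], 'tcp_pos': [0.422, 0.3204, 0.1636], 'ee_rot': [0.8485, 0.5291, -0.0016, 0.0003], 'contact_force': [-0.5476, 0.3433, 1.1395], 'moment': [0.0248, -0.025, 0.045], 'opening': -0.0002}
```

View pics/side1.png

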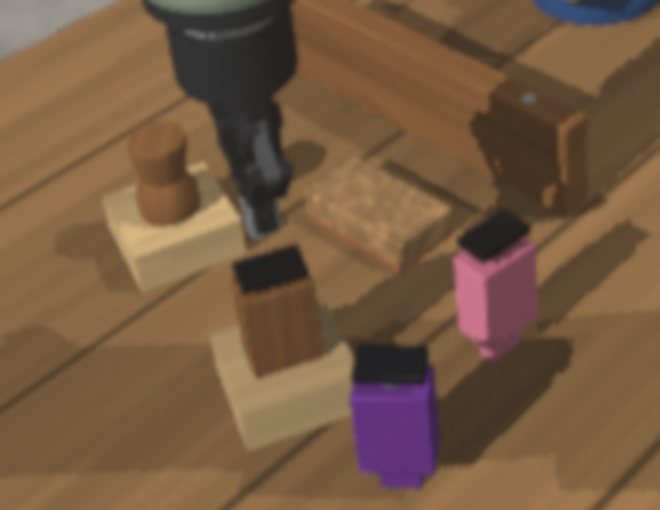

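The fingertips are above the black glide, at about (255,235) in the crop with the glide at (270,268). I'll press in small steps.

Call:
step_arm --pt "0 0 0.15 0" --pt "0 0 0.3 0" --pt "0 0 0.38 0" --pt "0 0 0.41 0" --pt "0 0 0.44 0" --pt "0 0 0.46 0" --pt "0 0 0.46 0"

```text
t: 3.25
tcp_pos: [0.4219, 0.3218, 0.1288]
ee_rot: [0.849, 0.529, 0.0, 0.0]
contact_force: [-0.3, -0.1, -0.2]
opening: -0.0004
```

Call:
step_arm --pt "0 0 0.015 0" --pt "0 0 0.03 0" --pt "0 0 0.03 0"

```text
t: 3.55
tcp_pos: [0.4219, 0.322, 0.1269]
ee_rot: [0.849, 0.529, 0.0, -0.0]
contact_force: [-1.9, -1.8, 15.6]
opening: 0.0001
```

Call:
step_arm --pt "0 0 0.015 0" --pt "0 0 0.03 0" --pt "0 0 0.03 0"

```text
t: 3.85
tcp_pos: [0.4224, 0.3222, 0.1265]
ee_rot: [0.849, 0.529, 0.002, -0.0]
contact_force: [-9.8, -7.7, 58.6]
opening: -0.0001
```

Call:
step_arm --pt "0 0 -0.1 0" --pt "0 0 -0.3 0" --pt "0 0 -0.6 0" --pt "0 0 -0.75 0" --pt "0 0 -0.75 0"

```text
t: 4.35
tcp_pos: [0.4221, 0.3224, 0.1852]
ee_rot: [0.848, 0.529, 0.001, -0.0]
contact_force: [-0.1, -0.4, -1.0]
opening: -0.0002
```

Call:
step_arm --pt "0 0 0 0" --pt "0 0 0 0" --pt "0 0 0 0" --pt "0 0 0 0" --pt "0 0 0 0" --claw 0.75

```text
t: 4.85
tcp_pos: [0.4216, 0.3219, 0.1835]
ee_rot: [0.849, 0.529, -0.0, -0.0]
contact_force: [0.2, 0.4, -0.6]
opening: 0.0635
```

```bash
python3 - <<'E'
from h import *
o=get_obs();print(o["tcp_pos"],o["opening"],o["contact_force"])
n="side";im,d=capture(n); P=cloud(n,d);save("side2",cv2.resize(im[200:370,100:320],None,fx=3,fy=3,interpolation=cv2.INTER_CUBIC))
reg=np.zeros((420,560),bool);reg[270:320,170:215]=1
p=P[reg&(P[...,2]>.106)&(P[...,2]<.13)];r=cv2.minAreaRect(p[:,:2].astype(np.float32)*1000);print(len(p),r,np.percentile(p[:,2],[5,50,80,95]))
n="wrist";C=cal(n);im,d=capture(n); P=cloud(n,d,C);save("wrist2",im);print(proj((.422,.322,.113),C))
p=P[(P[...,2]>.106)&(P[...,2]<.13)&(np.hypot(P[...,0]-.422,P[...,1]-.322)<.035)];r=cv2.minAreaRect(p[:,:2].astype(np.float32)*1000);print(len(p),r,np.percentile(p[:,2],[5,50,80,95]))
E
```

```text
[0.42159246 0.32191112 0.18347251] 0.06354333935747455 [ 0.23193055  0.42065714 -0.56538451]
276 ((420.5072326660156, 320.059326171875), (47.047576904296875, 33.67479705810547), 61.45180892944336) [0.10756771 0.11327531 0.11443275 0.11562242]
(np.float64(288.9387405706786), np.float64(224.9042557543517))
2832 ((422.1520690917969, 322.61505126953125), (47.824073791503906, 30.71782875061035), 64.18998718261719) [0.11157723 0.113344   0.11391621 0.11439615]
```

View pics/side2.png

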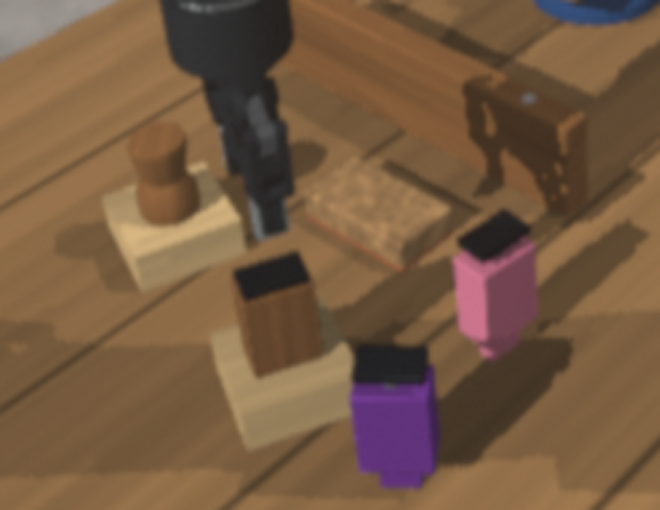

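View pics/wrist2.png

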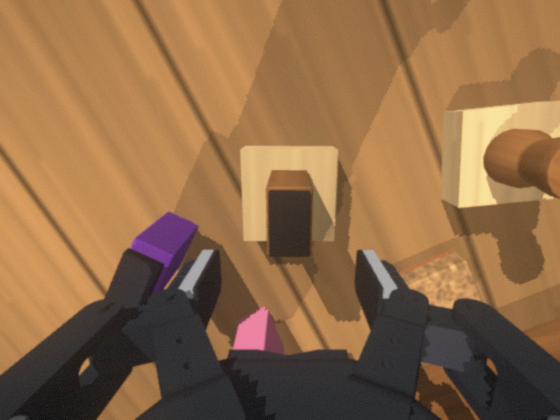

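Call:
step_arm --pt "0 0 0.15 0" --pt "0 0 0.4 0" --pt "0 0 0.65 0" --pt "0 0 0.7 0" --pt "0 0 0.7 0"

```text
t: 5.45
tcp_pos: [0.4216, 0.3218, 0.1276]
ee_rot: [0.849, 0.529, -0.0, 0.0]
contact_force: [0.6, -0.5, 0.3]
opening: 0.0643
```

Call:
step_arm --pt "0 0 0.12 0" --pt "0 0 0.35 0" --pt "0 0 0.55 0" --pt "0 0 0.55 0" --pt "0 0 0.55 0"

```text
t: 5.95
tcp_pos: [0.4218, 0.322, 0.0842]
ee_rot: [0.849, 0.529, 0.0, -0.0]
contact_force: [1.0, -0.6, -0.0]
opening: 0.0641
```

Call:
step_arm --pt "0 0 0 0" --pt "0 0 0 0" --pt "0 0 0 0" --pt "0 0 0 0" --pt "0 0 0 0" --pt "0 0 0 0" --pt "0 0 0 0" --claw 0

```text
t: 6.65
tcp_pos: [0.4219, 0.3222, 0.0845]
ee_rot: [0.849, 0.529, 0.001, -0.0]
contact_force: [-1.4, -1.2, 7.0]
opening: 0.0312
```

Call:
step_arm --pt "0 0 -0.05 0" --pt "0 0 -0.2 0" --pt "0 0 -0.5 0" --pt "0 0 -0.8 0" --pt "0 0 -1 0" --pt "0 0 -1 0"

```text
t: 7.25
tcp_pos: [0.4222, 0.3224, 0.1663]
ee_rot: [0.849, 0.529, 0.002, -0.0]
contact_force: [-0.6, -0.2, -1.3]
opening: 0.0309
```

Call:
step_arm --pt "0 0 -0.2 0" --pt "0 0 -0.5 0" --pt "0 0 -0.8 0" --pt "0 0 -1 0" --pt "0 0 -1 0" --pt "0 0 -1 0"

```text
t: 7.85
tcp_pos: [0.4214, 0.3218, 0.2431]
ee_rot: [0.848, 0.529, -0.0, -0.0]
contact_force: [0.3, 0.1, -2.4]
opening: 0.0315
```

```bash
python3 - <<'E'
from h import *
o=get_obs();print(o["tcp_pos"],o["opening"],o["contact_force"])
for n,b in [("side",(100,350,100,330)),("scene",(60,330,200,400))]:
    im,d=capture(n);C=cal(n);np.savez(n+"3.npz",im=im,d=d,P=cloud(n,d,C)); save(n+"3",cv2.resize(im[b[0]:b[1],b[2]:b[3]],None,fx=2.2,fy=2.2,interpolation=cv2.INTER_CUBIC)); print(n,proj((.422,.322,.17),C),proj((.422,.322,.265),C))
E
```

```text
[0.4213727  0.3218335  0.24313638] 0.03146464745107439 [ 0.32405673  0.14415788 -2.43703399]
side (np.float64(184.7622254396768), np.float64(268.89694270356574)) (np.float64(178.29429603844954), np.float64(229.62833105506124))
scene (np.float64(314.2480310274923), np.float64(108.48040054087518)) (np.float64(315.84412393097296), np.float64(83.47650666762779))
```

View pics/side3.png

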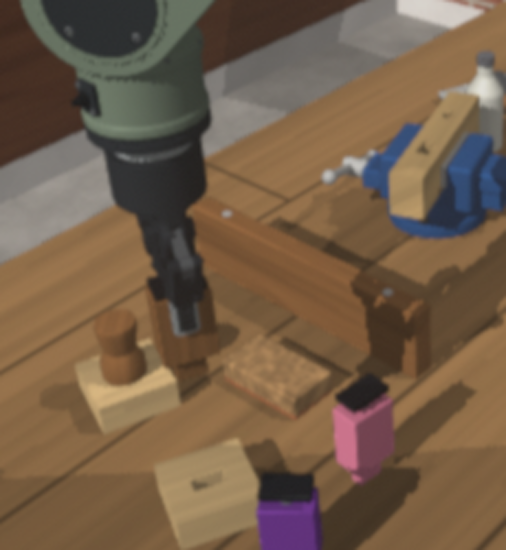

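View pics/scene3.png

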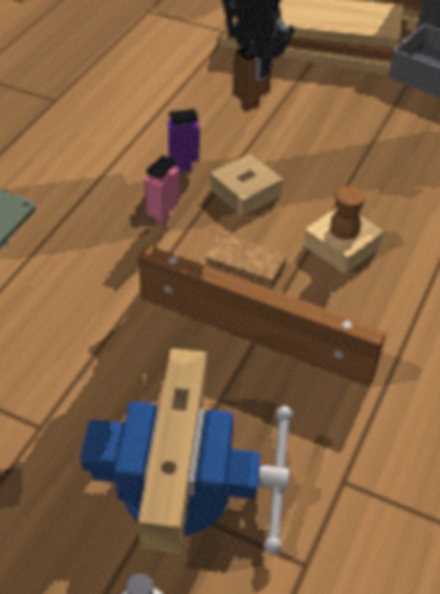

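The foot is held upright, at crop (180,320) in the side view. Both holes in the rail are now clear of the arm, so I'll refine the mortise position.

```bash
python3 - <<'E'
from h import *
for n,reg in [("scene",(210,315,235,330)),("side",(120,220,250,330))]:
    z=np.load(n+"3.npz");P=z["P"];d=z["d"];im=z["im"];C=cal(n);f,cx,cy,R,t=C
    m=np.zeros((420,560),bool);m[reg[0]:reg[1],reg[2]:reg[3]]=1
    # rays to plane z=.125
    v,u=np.mgrid[0:420,0:560];ray=np.stack([(u-cx)/f,(v-cy)/f,np.ones_like(u,float)],-1)@R;c=-R.T@t
    s=(.125-c[2])/ray[...,2];Q=c+s[...,None]*ray
    top=m&(abs(P[...,2]-.1253)<.004)
    p=P[top];r=cv2.minAreaRect(p[:,:2].astype(np.float32)*1000);print(n,"rail top",len(p),np.round(r[0],1),np.round(r[1],1),round(r[2],2))
    # hole: in rail frame dark
    a=np.radians(19.2);e1=np.array([np.cos(a),np.sin(a)]);e2=np.array([-e1[1],e1[0]])
    q=(Q[...,:2]-np.array([.5748,-.236]));X=q@e1;Y=q@e2
    g=im.astype(int).sum(-1)
    mi=m&(abs(X)<.017)&(abs(Y-.045)<.032)
    # rectify
    xs=np.arange(-.03,.0301,.0005);ys=np.arange(-.13,.1301,.0005)
    W=np.array([.5748,-.236])+xs[None,:,None]*e1+ys[:,None,None]*e2
    W3=np.concatenate([W,np.full(W.shape[:2]+(1,),.125)],-1)@R.T+t
    img=cv2.remap(im,(W3[...,0]/W3[...,2]*f+cx).astype(np.float32),(W3[...,1]/W3[...,2]*f+cy).astype(np.float32),cv2.INTER_CUBIC)
    save("rect_"+n,cv2.rotate(img,cv2.ROTATE_90_CLOCKWISE))
    gg=cv2.cvtColor(img,cv2.COLOR_RGB2GRAY).astype(float)
    for y0 in (.045,-.05):
        sub=(abs(ys-y0)<.026)[:,None]&(abs(xs)<.016)[None]
        vals=gg[sub];th=(np.percentile(vals,3)+np.median(vals))/2
        k=sub&(gg<th);yy,xx=np.nonzero(k)
        print("  hole",y0,"thr",th,"x",xs[xx].mean().round(4),np.round([xs[xx].min(),xs[xx].max()],4),"y",ys[yy].mean().round(4),np.round([ys[yy].min(),ys[yy].max()],4))
E
python3 - <<'E'
import cv2,numpy as np
a=cv2.imread('pics/rect_scene.png');b=cv2.imread('pics/rect_side.png')
cv2.imwrite('pics/rects.png',np.vstack([a,b]))
E
```

```text
scene rail top 1334 [ 574.9 -236.1] [ 44.5 244.3] 19.29
  hole 0.045 thr 110.5 x 0.0003 [-0.008   0.0085] y 0.045 [0.03 0.06]
  hole -0.05 thr 113.0 x 0.0001 [-0.008  0.008] y -0.05 [-0.058 -0.042]
side rail top 643 [ 587.2 -274.5] [ 46.9 325.9] 18.91
  hole 0.045 thr 111.5 x 0.0007 [-0.0085  0.0075] y 0.049 [0.0345 0.0595]
  hole -0.05 thr 127.0 x 0.001 [-0.005  0.008] y -0.05 [-0.059 -0.04 ]
```

View pics/rects.png

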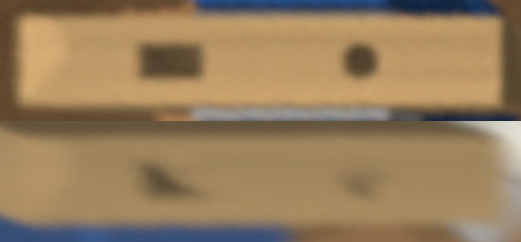

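Call:
step_arm --pt "-0.08 0.07 0 0" --pt "-0.25 0.22 0 0" --pt "-0.5 0.44 0 0" --pt "-0.75 0.65 0 0" --pt "-1 0.87 0 0"

```text
t: 8.45
tcp_pos: [0.449, 0.2178, 0.2433]
ee_rot: [0.849, 0.529, -0.0, 0.0]
contact_force: [0.3, 1.0, -1.6]
opening: 0.0312
```

Call:
step_arm --pt "-0.25 0.22 0 0" --pt "-0.5 0.44 0 0" --pt "-0.75 0.65 0 0" --pt "-1 0.87 0 0"

```text
t: 8.85
tcp_pos: [0.4762, 0.1153, 0.2433]
ee_rot: [0.849, 0.529, -0.0, -0.0]
contact_force: [0.3, 1.0, -1.8]
opening: 0.0315
```

Call:
step_arm --pt "-0.25 0.22 0 0" --pt "-0.5 0.44 0 0" --pt "-0.75 0.65 0 0" --pt "-1 0.87 0 0"

```text
t: 9.25
tcp_pos: [0.5033, 0.0128, 0.2432]
ee_rot: [0.849, 0.529, -0.0, -0.0]
contact_force: [-0.0, -0.6, -1.7]
opening: 0.0313
```

Call:
step_arm --pt "-0.25 0.22 0 0" --pt "-0.5 0.44 0 0" --pt "-0.7 0.61 0 0" --pt "-0.9 0.79 0 0" --pt "-1 0.87 0 0" --pt "-1 0.87 0 0"

```text
t: 9.85
tcp_pos: [0.5305, -0.0892, 0.2433]
ee_rot: [0.849, 0.528, -0.0, -0.0]
contact_force: [-0.7, 0.8, -2.2]
opening: 0.0312
```

Call:
step_arm --pt "0 0 0 -0.04" --pt "0 0 0 -0.12" --pt "0 0 0 -0.2" --pt "0 0 0 -0.28" --pt "0 0 0 -0.36" --pt "0 0 0 -0.44" --pt "0 0 0 -0.5" --pt "0 0 0 -0.503" --pt "0 0 0 -0.503" --pt "0 0 0 -0.503"

```text
t: 10.85
tcp_pos: [0.5308, -0.0874, 0.2437]
ee_rot: [0.58, 0.814, -0.0, -0.0]
contact_force: [0.6, 0.8, -2.0]
opening: 0.0313
```

```bash
cat > st.py <<'E'
from h import *
from scipy.spatial.transform import Rotation as Ro
o=get_obs();R=Ro.from_quat(o["ee_rot"]).as_matrix();p=o["tcp_pos"];print(p,o["opening"],o["contact_force"],"yaw y",np.degrees(np.arctan2(R[1,1],R[0,1])),"z",R[:,2])
print("delta units",R.T@(np.array([.5603,-.1935,.2105])-p)/.08)
E
python3 st.py
```

```text
[ 0.53075811 -0.08744904  0.24365601] 0.03128734471376366 [ 0.60129211  0.80438858 -2.02863005] yaw y 19.06573963033734 z [-2.21398215e-04  7.05353821e-05 -9.99999973e-01]
delta units [-1.37360024 -0.08392901  0.41427491]
```

Call:
step_arm --pt "-0.15 -0.01 0 0" --pt "-0.4 -0.02 0 0" --pt "-0.7 -0.04 0 0" --pt "-0.9 -0.08 0 0" --pt "-0.95 -0.08 0 0" --pt "-0.95 -0.08 0 0"

```text
t: 11.45
tcp_pos: [0.5497, -0.1621, 0.2435]
ee_rot: [0.58, 0.815, 0.0, -0.0]
contact_force: [0.6, 0.1, -2.1]
opening: 0.0313
```

Call:
step_arm --pt "-0.1 0 0 0" --pt "-0.25 0 0 0" --pt "-0.38 0 0 0" --pt "-0.42 0 0 0.001" --pt "-0.42 0 0 0.001" --pt "-0.42 0 0 0.001"

```text
t: 12.05
tcp_pos: [0.5607, -0.1932, 0.2436]
ee_rot: [0.58, 0.815, 0.0, -0.0]
contact_force: [-0.2, 0.4, -1.2]
opening: 0.0316
```

```bash
python3 st.py; python3 - <<'E'
from h import *
for n,b in [("side",(60,230,210,380)),("scene",(140,310,200,370))]:
    im,d=capture(n);C=cal(n);np.savez(n+"4.npz",im=im,d=d,P=cloud(n,d,C)); save(n+"4",cv2.resize(im[b[0]:b[1],b[2]:b[3]],None,fx=3.4,fy=3.4,interpolation=cv2.INTER_CUBIC))
E
```

```text
[ 0.56073745 -0.19318961  0.24359891] 0.03158575423962211 [-0.21222919  0.39109752 -1.21253098] yaw y 19.094678925427058 z [-2.75514254e-04  3.44693539e-04 -9.99999903e-01]
delta units [-0.00204961 -0.00637545  0.41373651]
```

View pics/side4.png

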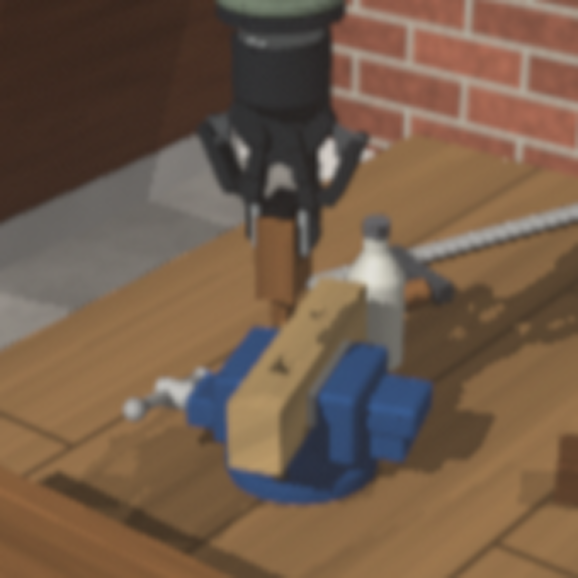

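View pics/scene4.png

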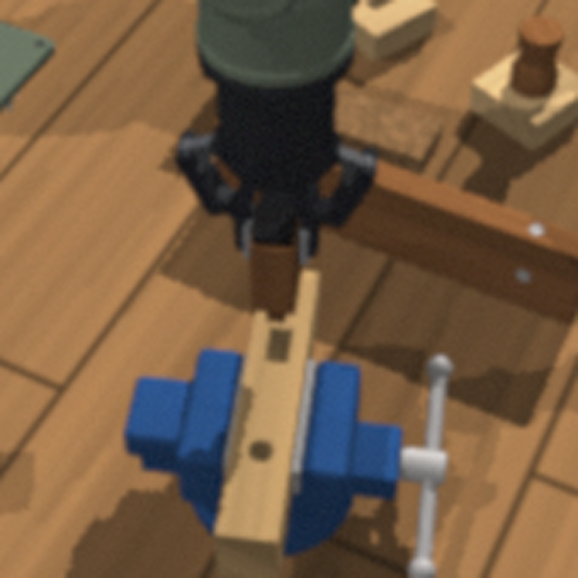

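The foot hangs above the rail, with the tenon at crop (283,312) in the side view. I'll overlay the expected foot outline in both cameras to check its pose in the grip.

```bash
cat > ov.py <<'E'
from h import *
import sys
k=sys.argv[1]
o=get_obs();p=o["tcp_pos"];tz=p[2]-.0745
a=np.radians(19.1);e1=np.array([np.cos(a),np.sin(a),0]);e2=np.array([-e1[1],e1[0],0])
def box(c,hx,hy,z0,z1):
    return [c+sx*hx*e1+sy*hy*e2+np.array([0,0,z]) for z in (z0,z1) for sx in(-1,1) for sy in (-1,1)]
E=[(0,1),(1,3),(3,2),(2,0),(4,5),(5,7),(7,6),(6,4),(0,4),(1,5),(2,6),(3,7)]
outs=[]
for n,b in [("side",(110,185,260,335)),("scene",(190,265,245,320))]:
    z=np.load(n+k+".npz");im=z["im"];P=z["P"];C=cal(n);s=6
    c=cv2.resize(im[b[0]:b[1],b[2]:b[3]],None,fx=s,fy=s,interpolation=cv2.INTER_CUBIC)
    base=np.array([p[0],p[1],tz]);M=np.array([.5603,-.1935,.125])
    for pts,col in [(box(base,.016,.025,.025,.095),(0,255,0)),(box(base,.007,.014,0,.025),(255,0,0)),(box(M,.0085,.0155,0,0),(0,255,255))]:
        q=[proj(x,C) for x in pts];q=[(int((u-b[2]+.5)*s),int((v-b[0]+.5)*s)) for u,v in q]
        for i,j in E: cv2.line(c,q[i],q[j],col,1)
    outs.append(c)
    w=P[(np.hypot(P[...,0]-p[0],P[...,1]-p[1])<.04)&(P[...,2]>tz-.01)&(P[...,2]<tz+.05)]
    L=(w-base);X=L@e1;Y=L@e2;Z=L[:,2];bl=Z>.028;tn=(Z<.022)
    print(n,"block x",np.percentile(X[bl],[2,98]).round(4),"y",np.percentile(Y[bl],[2,98]).round(4),"tenon",tn.sum(),"x",np.percentile(X[tn],[5,95]).round(4) if tn.sum() else 0,"y",np.percentile(Y[tn],[5,95]).round(4) if tn.sum() else 0,"zmin",Z[tn].min() if tn.sum() else 0)
save("ov"+k,np.hstack(outs)[:, :800*2])
im=cv2.imread("pics/ov%s.png"%k);print(im.shape);cv2.imwrite("pics/ov%s.png"%k,cv2.resize(im,(800,int(im.shape[0]*800/im.shape[1]))))
E
python3 ov.py 4
```

```text
side block x [-0.019   0.0127] y [-0.0253  0.0257] tenon 45 x [-0.0093  0.0052] y [-0.0059  0.014 ] zmin -8.611964980437259e-05
scene block x [-0.0173  0.0147] y [-0.0268  0.0094] tenon 17 x [-0.0073  0.0054] y [-0.0153 -0.0125] zmin 0.0013445649377701874
(450, 900, 3)
```

View pics/ov4.png

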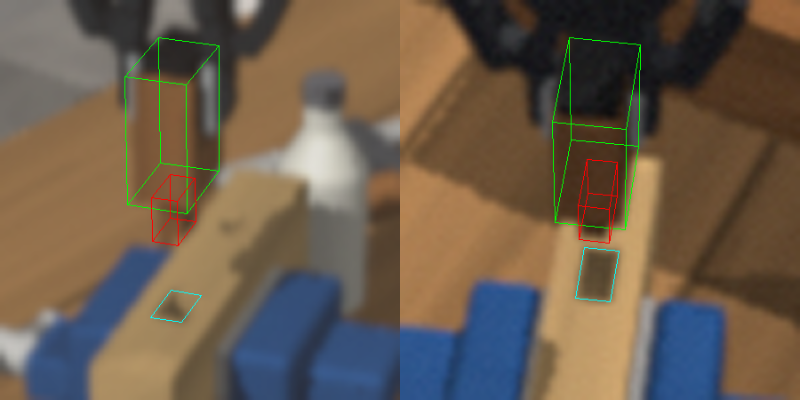

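Call:
step_arm --pt "0 0 0.03 0" --pt "0.01 0.012 0.1 0" --pt "0.01 0.012 0.2 0" --pt "0.01 0.012 0.3 0" --pt "0.01 0.012 0.37 0" --pt "0.01 0.012 0.41 0" --pt "0.01 0.012 0.41 0" --pt "0.01 0.012 0.41 0" --pt "0.01 0.012 0.41 0" --pt "0.01 0.012 0.41 0"

```text
t: 13.15
tcp_pos: [0.5615, -0.1925, 0.2111]
ee_rot: [0.58, 0.815, 0.0, 0.0]
contact_force: [-0.6, 0.2, -1.0]
opening: 0.0312
```

```bash
python3 st.py; python3 - <<'E'
from h import *
for n in ["side","scene","wrist"]:
    im,d=capture(n);C=cal(n);np.savez(n+"5.npz",im=im,d=d,P=cloud(n,d,C)); save(n+"5",im)
E
python3 ov.py 5
```

```text
[ 0.56147687 -0.19246875  0.21107612] 0.031191048087639117 [-0.62472657  0.20771614 -1.00279144] yaw y 19.079564228881228 z [ 1.69288946e-04 -8.23610672e-05 -9.99999982e-01]
delta units [-0.00737286 -0.01811746  0.00720011]
side block x [-0.0185  0.0122] y [-0.0197  0.0259] tenon 87 x [-0.0221  0.017 ] y [-0.0231  0.0299] zmin -0.009865514359241018
scene block x [-0.0165  0.0147] y [-0.0273  0.0033] tenon 74 x [-0.0206  0.0185] y [-0.0361  0.0257] zmin -0.009992031750177127
(450, 900, 3)
```

View pics/ov5.png

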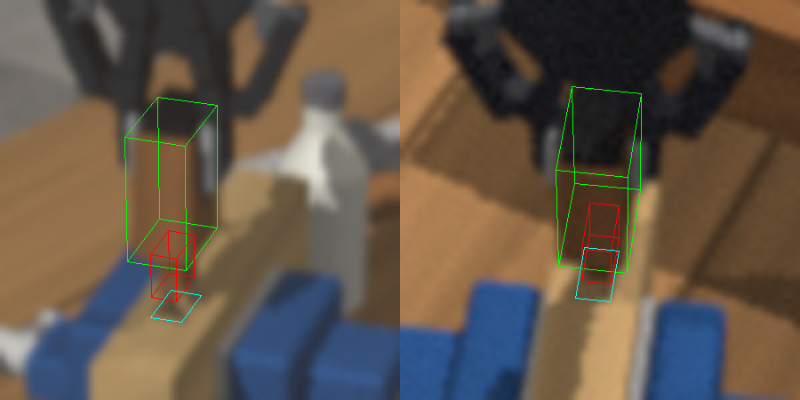

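View pics/wrist5.png

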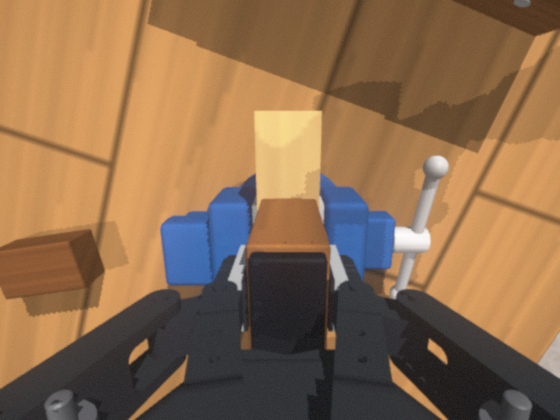

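```bash
python3 - <<'E'
from h import *
z=np.load("wrist5.npz");P=z["P"];p=get_obs()["tcp_pos"]
a=np.radians(19.1);e1=np.array([np.cos(a),np.sin(a),0]);e2=np.array([-e1[1],e1[0],0])
L=P-np.array([p[0],p[1],0]);X=L@e1;Y=L@e2;Z=P[...,2]
v,u=np.mgrid[0:420,0:560]
m=(abs(Z-.1255)<.005)&(abs(X)<.05)&(Y>.02)&(Y<.15)&(v<215)
print(m.sum(),np.percentile(Z[m],[5,50,95]))
r=cv2.minAreaRect(np.stack([X[m],Y[m]],1).astype(np.float32)*1000);print(r)
for lo,hi in[(.03,.05),(.05,.065),(.065,.08)]:
    k=m&(Y>lo)&(Y<hi);
    if k.sum(): print("rail x",np.percentile(X[k],[1,99]).round(4))
print("end y",np.percentile(Y[m],[99,99.8]))
f=(Z>.165)&(Z<.232)&(abs(X)<.03)&(Y<.04)&(Y>.015)&(v<262)&(v>195)
print("face y",np.percentile(Y[f],[5,50,95]).round(4),"x",np.percentile(X[f],[1,99]).round(4),np.percentile(Z[f],[1,99]).round(3))
for zlo,zhi in [(.162,.185),(.185,.21),(.21,.23)]:
    k=f&(Z>zlo)&(Z<zhi)
    if k.sum(): print(zlo,k.sum(),np.median(Y[k]),np.percentile(X[k],[2,98]).round(4))
t=(Z>.23)&(Z<.245)&(abs(X)<.02)&(abs(Y)<.04)&(v<340);print("glide",t.sum(),np.median(Z[t]), np.percentile(X[t],[2,98]),np.percentile(Y[t],[2,98]))
E
```

```text
5244 [0.12432593 0.12541711 0.12652976]
((0.4065361022949219, 46.708229064941406), (53.41242980957031, 44.19081115722656), 89.96774291992188)
rail x [-0.0211  0.0219]
rail x [-0.0211  0.0219]
rail x [-0.0214  0.0221]
end y [0.07338092 0.0734047 ]
face y [0.0229 0.0245 0.0249] x [-0.0149  0.0159] [0.167 0.232]
0.162 563 0.024567043812860928 [-0.0141  0.0157]
0.185 1066 0.024580479568594257 [-0.0144  0.0155]
0.21 1363 0.02459797743573769 [-0.0145  0.0154]
glide 9091 0.2396021590001846 [-0.01714933  0.01780042] [-0.00948636  0.02428915]
```

The wrist camera gives 0.2 mm offset across the rail and 1.2 mm along it. The yaw matches, the glide is at its home height, and the tip is about 11 mm above the mortise mouth. I'll hand it in.

```bash
python3 -c "
from bench import *
print(close_job())"
```

```text
the job is handed in; nothing more can be done
None
```

I pressed the glide home while the foot stood in its block. I then lifted the foot out, carried it over the fence, and handed in with it held above the rectangular mortise. It took about 13 s of the 56 s allowed. No verdict is reported on hand-in.

- **Glide:** its top measured 113 mm above the bench in the block, and 239.6 mm when held. Both match fully home. The last pressing step read 59 N at the wrist, under the 120 N limit and higher than the job needed.
- **Carry:** the tenon's end crossed the fence at about 168 mm, against the fence's 90 mm. No force readings suggested contact with anything.
- **Final pose:** the tenon's end is about 11 mm above the mortise mouth. The foot is upright, its turn is within about 0.2° of the rail, and the grip opening is 31 mm.
- **Where the cameras disagree:** the wrist camera puts the foot 0.2 mm off centre across the rail and 1.2 mm along it, towards the fence end. The scene camera, whose readings I had used for a shift of about 1 mm, puts it 1–2 mm the other way along the rail. The side camera read about 2 mm off across the rail, but its edges were blurred. All of these are inside the 5 mm tolerance, so I left the foot where it was.
- **Bystanders:** I saw nothing displaced in the pictures I viewed, but I did not re-measure the turned foot, glue bottle, sanding block or offcut at the end.

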